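Free the seized glass stopper of a stain bottle and park it in the tube rack

ROBOT

A 6-joint arm with a two-finger parallel gripper is mounted at the origin on a cart in front of the work surface, level with it; the furniture and walls round the work are solid. World frame = base frame: x ahead of the robot, y to its left, z up, the work surface at z = 0. Lengths are in m, angles in rad, forces in N, time in s.
With the tool pointing down it reaches from about 0.425 to 0.95 m from the base axis. Payload 3.5 kg.
Tool frame: the origin (TCP) lies on the centre line of the jaws, within the pads' length; the fingertips stand 8 mm ahead of it and the grasp point (between the pads) lies 11 mm behind it; z points along the fingers, y is the line along which they close (so a half turn about z gives the same grasp; the last joint's range is limited). The gripper opens to 85 mm and grips with 20 to 120 N. Pads are 22 mm wide; open, the fingers measure 114 mm over their backs; the gripper's body (76 mm by 85 mm) begins 54 mm behind the grasp point. The pads swing forward as they close: fully open they stand 13 mm farther back than shut.
Start: joints at [0.999, 0.286, 1.577, -0, 1.279, -0.15], TCP at [0.276, 0.616, 0.239] pointing down, gripper open.
Joint ranges: [-2.77, 2.77], [-0.9, 2.22], [0.21, 2.48], [-1.53, 4.67], [0.24, 2.81], [-2.84, 2.84]. Speed limits (rad/s): [2.79, 2.79, 3.14, 3.14, 3.14, 3.14].

INTERFACE

Orientations are given as a unit quaternion [x, y, z, w].
In Python, from plant import ctrl gives the robot as it stands. The module is installed in compiled form; this text tells all that it offers.
- The arm moves only by the tool send_rows, never from a script. Its argument "steps" is a list of rows, each a list of 5 numbers: the shift along the tool's x, y, z in m, then the turn about the tool's z in degrees, then the opening, from -1 (shut) to 1 (fully open). A call has 1 to 12 rows; each row is the pose to reach, as a shift and turn from the pose commanded when the call began, along the tool's axes at that moment; what a row does not reach only later rows make up. A row lasts 1/10 s, in which the tool goes at most 50 mm and 8.59 degrees, less where a joint would pass 70% of its speed; a pose out of reach is approached as far as the arm can. A call with a gripper value outside its range is refused whole. The fingers move at their own pace and stop on an object; "squeeze" is the grip in N (left out, the last holds). Time passes only in rows, so rows that repeat a pose let the fingers close. It gives the time, the measured TCP pose, the force, the opening and the grip force at its end, in the units of the state.
- ctrl.get_state(): the state, without advancing time (a new reading comes with each control period).
- ctrl.read_camera(name): name is "scene" or "side" or "wrist"; returns the picture (384x512x3 uint8, red, green, blue); there is no depth.
- ctrl.calibration(name): a dict with "intrinsics" (3x3 intrinsics, pixels), "extrinsics" (4x4, takes a point from world to camera coordinates); the wrist camera has in their place "tool_from_camera" (4x4, takes a point from camera to tool coordinates, whose origin is the TCP and whose axes are the flange's). Camera axes: x right, y up, looking along -z (the intrinsics and any distortion apply to the point x, -y, -z); pixel columns grow to the right and rows downward; lengths in m; the calibration is good to about 2 mm. A picture is of the moment at which its call begins: read the wrist's pose just before it. calibration takes no time and is no camera call.
- ctrl.sign_off(): hands the job in; it is judged then, once.
The state is a dict: "time": time; "qpos": joint angles; "dq": joint speeds; "joint_efforts": joint torques, N m; "eef_pos": TCP position; "tcp_rot": TCP orientation; "contact_force": force on the tool from outside, world axes, zero at the start; "wrist_torque": the same for the moment, N m; "opening": opening from 0.0 (shut) to 1.0 (fully open); "finger_force": force on a finger pad.
Only numpy, scipy, OpenCV 4.12 (cv2) and the standard library are available. Lean on these libraries where they do the work, as an engineer would, in place of code of your own. Each camera call takes 0.05 s, during which the arm holds its last target. There are 200 camera calls.

TASK

The glass stopper of the square stain bottle has seized, and dried stain has caked on the rim on both sides of its beak. Rock it loose with small to-and-fro turns under a light upward pull, turning back as soon as the crust stops it so as not to chip the beak, never going beyond about 30 degrees either way, without shoving the holder along the bench and without drawing the bottle up off the holder's floor. Then lift the stopper out and lower it (do not drop it) plug down into an empty cell of the blue tube rack until its flange rests on top, without forcing it and leaving the sample tubes, the timer and the small brown bottle where they are.

Things in the scene. Friction and masses are not known exactly. Their poses are not given: they have to be found in the camera images.
- stopper_grip (a point): pale frosted glass stopper seized in the neck of the square bottle; this point is the centre of its upright thumb-piece, a flat rounded plate 28 mm wide (its x axis), 10 mm thick (its y axis: pinch along this) and 30 mm high (z, up). Below it: a waist 12 mm across, then a round flange 26 mm across, 4 mm thick, underside 26.5 mm under this point. Fingertips more than 20 mm under this point touch the flange
- plug_end (a point): lower end of the stopper's ground plug, 56.5 mm under the centre of the thumb-piece. The plug is round, 17.6 mm across, 30 mm long from the flange down, with a rounded end. A beak 5 mm wide and 4 mm high sticks out from the flange along the stopper's +x, to 19 mm from its axis. The stopper weighs 60 g. It lets go of the neck after about 13 mm of rise and is clear of it after 30 mm
- bottle_rim (a point): centre of the bottle's mouth, on its rim, 122 mm above the bench; x and y along the holder's sides, z up. Brown square glass bottle, 60 mm wide, 110 mm high; rim 36 mm across. At the start the stopper's flange rests on the rim and the axes of stopper and rim agree
- crust: crust of dried stain on the rim, origin at the centre of the mouth, axes those of the bottle (they do not show where the lumps are). Two hard dark lumps, 4.5 mm high, stand beside the stopper's beak and leave it 12.5 degrees of play in all, split unevenly: 2 to 11 degrees to either side. Where the beak meets one, the turning torque rises; 22 N there (0.34 N m on top of what turns the stopper) chips it, so turn slowly
- bottle (a joint): how far the bottle has been drawn up off its holder's floor, in m: 0 standing. Only its weight, 4.8 to 7 N, keeps it down. Dry friction holds the plug: 18 to 25 N (0.12 to 0.22 N m to turn it) over the first 7 mm of rise, then 7 to 10 N. A straight pull lifts the bottle instead; but while the stopper is turned, either way, a pull of 2 to 4 N walks it up, about 2 mm a radian at first, later 3 or more
- holder_corner (a point): top of the near left corner (-56, +56 mm along its x and y) of the base of the grey weighted holder (112 mm square, 12 mm thick) in whose square pocket (walls to 48 mm above the bench) the bottle stands and cannot turn. It stands loose on rubber feet: some 0.7 N m, or 17 N sideways, shift it
- rack: blue tube rack, fixed, 122 mm long (its x) and 54 mm wide (y); origin at the centre of its underside. Two rows of five cells, 20 mm square inside: rows y = +11, -11 mm, columns x = -43, -22, 0, 22, 43 mm; cell walls from 28 up to 65 mm. The end plates stand 68 mm high close beside the end columns, so the flange fits only the three middle columns, all empty; seated, its underside is at 65 mm
- tube_1: sample tube, 16 mm thick, 93 mm high, in the rack's cell at x = +43, y = +11 mm; origin at its lower end, 5 mm above the bench. To be left alone
- tube_3: sample tube like the others, in the rack's cell at x = +43, y = -11 mm. To be left alone
- tube_5: sample tube like the others, in the rack's cell at x = -43, y = +11 mm. To be left alone
- bench_timer: white wedge-shaped bench timer, 38 x 64 mm, 61 mm high, on the bench; origin at the centre of its underside. To be left alone
- dropper: small round brown bottle with a black cap, 29 mm across, 68 mm high, on the bench; origin at the centre of its underside. To be left alone
There are look-alikes about, which are no part of the job. Of the things that look like the part that bears bottle_rim, the larger one is meant.

How it is judged:
By the outcome, as a careful person would: the job done as asked, in the order asked, and still so for the second after the job is handed in, with the robot touching nothing.
It also fails if it takes over 72 s, if anything falls off the work surface, if the arm or the gripper's body presses on something with over 40 N, if the wrist force passes 120 N, or if a joint passes its speed limit or range.

## Working session

There is one attempt and no reset: what is moved stays moved. The work goes in short steps, Python scripts to look and compute and a tool call to move; the robot and the scene stay as the last step left them, time stands still between calls to the robot, and variables do not carry over. Pictures are saved under pics/ and viewed, at most 10 in all, crops included, and the job is handed in when it is done.

Besides the shell and the picture viewer there is one more tool, called after "Emit:" as a command line: name --pt "numbers of a row" for each row, then --argument value for the rest. send_rows: Moves the arm, as the interface text tells. Its arguments: {"type":"object","properties":{"steps":{"type":"array","items":{"type":"array","items":{"type":"number"}}},"squeeze":{"type":"number"}},"required":["steps"]}

```bash
mkdir -p pics
cat > h.py <<'E'
import numpy as np, cv2
from plant import ctrl
from scipy.spatial.transform import Rotation as R
def snap(n,f):
    im=ctrl.read_camera(n); cv2.imwrite(f,im[:,:,::-1]); return im
def cam(n,st=None):
    c=ctrl.calibration(n); K=np.array(c['intrinsics'])
    if 'extrinsics' in c: T=np.linalg.inv(np.array(c['extrinsics']))
    else:
        W=np.eye(4); W[:3,:3]=R.from_quat(st['tcp_rot']).as_matrix(); W[:3,3]=st['eef_pos']; T=W@np.array(c['tool_from_camera'])
    return K,T,c
def ray(n,uv,st=None):
    K,T,c=cam(n,st); p=np.linalg.inv(K)@[uv[0],uv[1],1]; d=T[:3,:3]@[p[0],-p[1],-p[2]]; return T[:3,3],d
def atz(n,uv,z,st=None):
    o,d=ray(n,uv,st); return o+d*(z-o[2])/d[2]
def proj(n,P,st=None):
    K,T,c=cam(n,st); q=np.linalg.inv(T)@np.r_[P,1]; v=K@[q[0],-q[1],-q[2]]; return v[:2]/v[2]
def tri(a,b):
    A=np.zeros((3,3));B=np.zeros(3)
    for o,d in (a,b):
        d=d/np.linalg.norm(d);M=np.eye(3)-np.outer(d,d);A+=M;B+=M@o
    return np.linalg.solve(A,B)
E
python3 - <<'E'
from h import *
st=ctrl.get_state(); print(st)
for n in ('scene','side','wrist'):
    c=ctrl.calibration(n); print(n,c)
a=snap('scene','pics/a.png'); b=snap('side','pics/b.png'); w=snap('wrist','pics/w.png')
E
```

```text
{'time': 0.0, 'qpos': array([ 9.98964069e-01,  2.87163529e-01,  1.57817122e+00,  6.11647735e-06,
        1.27863596e+00, -1.50016760e-01]), 'dq': array([-0.00163349, -0.00027382,  0.00118414, -0.00171847,  0.00088895,
       -0.00070869]), 'joint_efforts': array([-7.96947097e-04, -4.05976582e+01, -2.92628914e+01, -1.09343700e-04,
        5.72890378e-03, -4.79650581e-06]), 'eef_pos': array([0.27598621, 0.61529448, 0.23795173]), 'tcp_rot': array([ 2.09348337e-01,  9.77840406e-01, -1.11138776e-03, -4.22632197e-04]), 'contact_force': array([ 0.25533111,  0.04626978, -0.73847656]), 'wrist_torque': array([-0.02954547, -0.01135194,  0.01081199]), 'finger_force': 0.0, 'opening': 0.9988375922600828}
scene {'intrinsics': array([[382.84725699,   0.        , 252.71315817],
       [  0.        , 382.84725699, 184.15072167],
       [  0.        ,   0.        ,   1.        ]]), 'extrinsics': array([[ 0.66080709, -0.75023184, -0.02204938, -0.47577558],
       [ 0.32894379,  0.26307918,  0.9069649 , -0.22327995],
       [-0.67463321, -0.60658184,  0.4206287 , -0.72190964],
       [ 0.        ,  0.   
[... 308 characters left out ...]
0.51298383,  0.76669591, -0.16693176],
       [-0.43270695, -0.63331996,  0.64161556, -1.1173646 ],
       [ 0.        ,  0.        ,  0.        ,  1.        ]])}
wrist {'intrinsics': array([[308.81507867,   0.        , 254.90770878],
       [  0.        , 308.81507867, 190.70428048],
       [  0.        ,   0.        ,   1.        ]]), 'tool_from_camera': array([[-5.24725870e-04,  9.63105780e-01,  2.69122613e-01,
         6.80331476e-02],
       [ 9.99998916e-01,  8.75537894e-04, -1.18351372e-03,
        -9.01321290e-04],
       [-1.37547595e-03,  2.69121700e-01, -9.63105196e-01,
        -1.34327248e-01],
       [ 0.00000000e+00,  0.00000000e+00,  0.00000000e+00,
         1.00000000e+00]])}
```

Run:
```python
import cv2,numpy as np
a=cv2.imread('pics/a.png');b=cv2.imread('pics/b.png');w=cv2.imread('pics/w.png')
cv2.imwrite('pics/ab.png',np.vstack([np.hstack([cv2.resize(a,(400,300)),cv2.resize(b,(400,300))]),np.hstack([cv2.resize(w,(400,300)),np.zeros((300,400,3),np.uint8)])]))
```

```text
(no output)
```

View pics/ab.png

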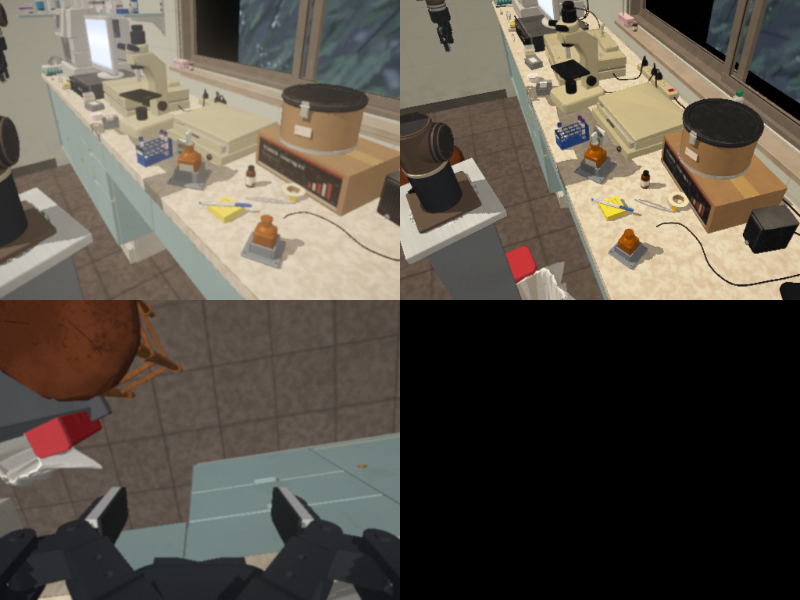

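The pair shows the target bottle with pale stopper at about (243,200) in scene and (762,200)/(250,200) in side. The blue rack is to its left, and a second, smaller bottle stands in front right. I'll enlarge these.

Run:
```python
import cv2,numpy as np
a=cv2.imread('pics/a.png');b=cv2.imread('pics/b.png')
# scene crop x165-275,y150-250 ; side crop x190-280,y140-240
A=cv2.resize(a[150:250,160:280],None,fx=6.6,fy=6.6/2*0+3,interpolation=cv2.INTER_CUBIC) if 0 else cv2.resize(a[145:245,165:275],(660,600),interpolation=cv2.INTER_CUBIC)
B=cv2.resize(b[140:240,190:300],(660,600),interpolation=cv2.INTER_CUBIC)
cv2.imwrite('pics/A.png',A);cv2.imwrite('pics/B.png',B)
```

```text
(no output)
```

View pics/A.png

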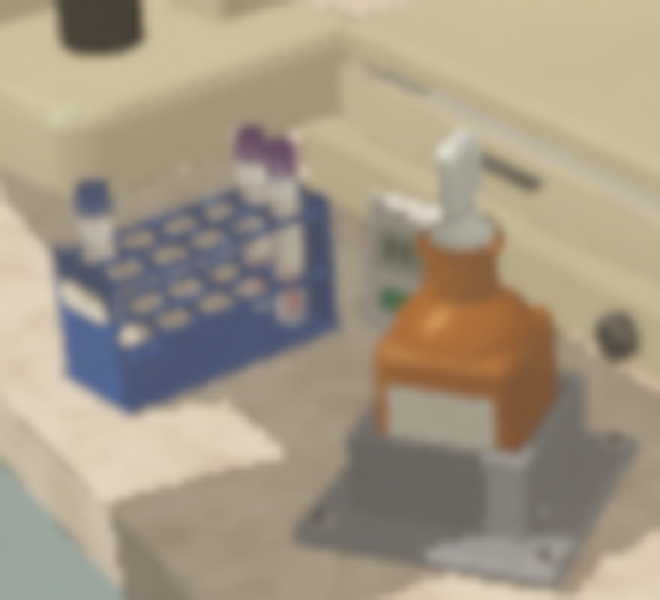

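View pics/B.png

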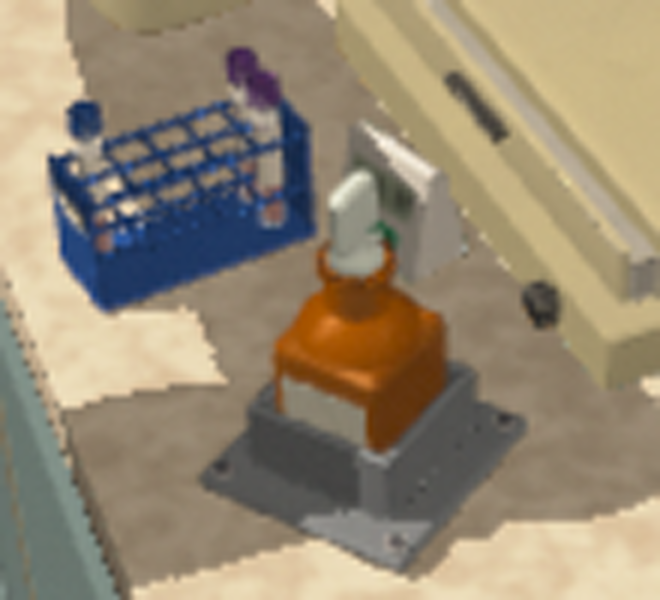

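Scene crop: thumb-piece centre is about (459,172). Side crop: thumb-piece about (354,215), holder base corners (203,478), (400,568), (524,425), and rack top corners (52,158), (98,205), (312,130), (285,90).

Run:
```python
from h import *
np.set_printoptions(precision=4,suppress=True)
S=lambda u,v:(165+u/6,145+v/6)
D=lambda u,v:(190+u/6,140+v/6)
print('grip tri',tri(ray('scene',S(459,172)),ray('side',D(354,215))))
print('grip@z',atz('scene',S(459,172),.1485),atz('side',D(354,215),.1485))
for p in((203,478),(400,568),(524,425)): print('holder',atz('side',D(*p),.012))
for p in((297,540),(560,582),(636,440)): print('holderS',atz('scene',S(*p),.012))
for p,q in(((86,108),(92,187)),((241,55),(251,132)),((262,80),(281,150))): print('tube',tri(ray('scene',S(*q)),ray('side',D(*p))),atz('side',D(*p),.098))
for p in((98,207),(316,133)): print('rackfront',atz('side',D(*p),.068))
for p in((110,310),(316,237)): print('rackbottom',atz('side',D(*p),.0))
for p in((133,410),(335,325),(70,375)): print('rackbotS',atz('scene',S(*p),.0))
```

```text
grip tri [ 0.4805 -0.1826  0.1505]
grip@z [ 0.4845 -0.1775  0.1485] [ 0.4819 -0.182   0.1485]
holder [ 0.4122 -0.1532  0.012 ]
holder [ 0.4512 -0.2534  0.012 ]
holder [ 0.5504 -0.2123  0.012 ]
holderS [ 0.4079 -0.1558  0.012 ]
holderS [ 0.4509 -0.2543  0.012 ]
holderS [ 0.5521 -0.2095  0.012 ]
tube [0.4639 0.0265 0.0935] [0.4611 0.0205 0.098 ]
tube [0.5462 0.0139 0.0967] [0.5452 0.0131 0.098 ]
tube [ 0.545  -0.0071  0.0936] [ 0.5418 -0.0114  0.098 ]
rackfront [ 0.4434 -0.0155  0.068 ]
rackfront [ 0.5602 -0.0288  0.068 ]
rackbottom [ 0.4449 -0.0113 -0.    ]
rackbottom [ 0.5593 -0.0245  0.    ]
rackbotS [ 0.4479 -0.0069  0.    ]
rackbotS [ 0.5627 -0.0175  0.    ]
rackbotS [ 0.4509  0.0413 -0.    ]
```

```bash
cat >> h.py <<'E'
def go(P,yaw):
    "shift in tool axes and turn (deg) to bring TCP to P, tool y at world yaw (deg)"
    st=ctrl.get_state(); M=R.from_quat(st['tcp_rot']).as_matrix()
    y=np.degrees(np.arctan2(M[1,1],M[0,1])); t=-((yaw-y+180)%360-180)
    print('shift mm',np.round(M.T@(np.array(P)-st['eef_pos'])*1e3,1),'turn',round(t,1),'yaw',round(y,2),'q6',round(st['qpos'][5],3),'pos',np.round(st['eef_pos'],4))
E
python3 - <<'E'
from h import *
go([.45,.25,.25],0); go([.481,-.183,.25],-67.5)
E
```

```text
shift mm [-308.3 -262.2  -11.4] turn 65.8 yaw 65.83 q6 -0.15 pos [0.276  0.6154 0.2382]
shift mm [-513.9 -644.6  -10.7] turn 133.3 yaw 65.83 q6 -0.15 pos [0.276  0.6154 0.2382]
```

Emit:
send_rows --pt "-0.038 -0.033 -0.002 8 1" --pt "-0.077 -0.066 -0.003 16 1" --pt "-0.115 -0.098 -0.005 24 1" --pt "-0.154 -0.131 -0.006 32 1" --pt "-0.193 -0.164 -0.008 40 1" --pt "-0.231 -0.197 -0.009 48 1" --pt "-0.27 -0.229 -0.01 56 1" --pt "-0.308 -0.262 -0.011 64 1" --pt "-0.333 -0.308 -0.011 72 1" --pt "-0.356 -0.352 -0.011 80 1" --pt "-0.379 -0.395 -0.011 88 1" --pt "-0.402 -0.438 -0.011 96 1"

```text
time: 1.35
eef_pos: [0.4631, 0.0536, 0.2502]
tcp_rot: [0.868, 0.496, 0.0, 0.0]
contact_force: [1.3, -1.1, -0.4]
opening: 1.0
finger_force: 0.0
```

Run:
```python
from h import *
go([.481,-.183,.25],-67.5)
```

```text
shift mm [-194.8  135.5    0.2] turn 37.0 yaw -30.49 q6 0.429 pos [0.4631 0.0536 0.2502]
```

Run:
```python
from h import *
import pickle
st=ctrl.get_state(); snap('wrist','pics/w1.png'); pickle.dump(st,open('w1.pkl','wb'))
```

Emit:
send_rows --pt "-0.033 0.023 0 7.4 1" --pt "-0.066 0.046 0 14.8 1" --pt "-0.098 0.068 0 22.2 1" --pt "-0.13 0.09 0 29.6 1" --pt "-0.163 0.113 0 37 1" --pt "-0.195 0.1355 0 37 1" --pt "-0.195 0.1355 0 37 1" --pt "-0.195 0.1355 0 37 1"

```text
time: 2.2
eef_pos: [0.4823, -0.1816, 0.2498]
tcp_rot: [0.98, 0.197, -0.0, -0.001]
contact_force: [-0.9, -0.1, 0.1]
opening: 0.998
finger_force: 0.0
```

Run:
```python
from h import *
import pickle
st=ctrl.get_state(); snap('wrist','pics/w2.png'); pickle.dump(st,open('w2.pkl','wb'))
print(st['eef_pos'],proj('wrist',[.481,-.183,.1485],st),proj('wrist',[.481,-.183,.122],st))
a=cv2.imread('pics/w1.png');b=cv2.imread('pics/w2.png')
cv2.imwrite('pics/w12.png',np.vstack([cv2.resize(a,(400,300)),cv2.resize(b,(400,300))]))
```

```text
[ 0.48232351 -0.18162827  0.24981756] [255.48424914 195.15535834] [255.47963243 186.66591651]
```

View pics/w12.png

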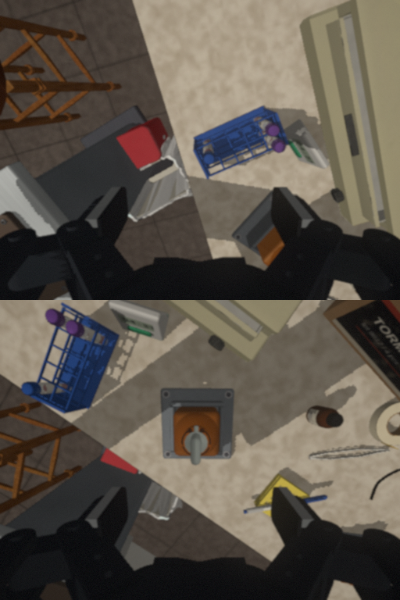

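Bottom picture: bottle centred at about (253,179) full-res, holder square to the image. Rack at upper left. I'll crop closer.

Run:
```python
import cv2,numpy as np
b=cv2.imread('pics/w2.png')
A=cv2.resize(b[105:215,195:310],(575,550),interpolation=cv2.INTER_CUBIC)
cv2.imwrite('pics/c2.png',A)
```

```text
(no output)
```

View pics/c2.png

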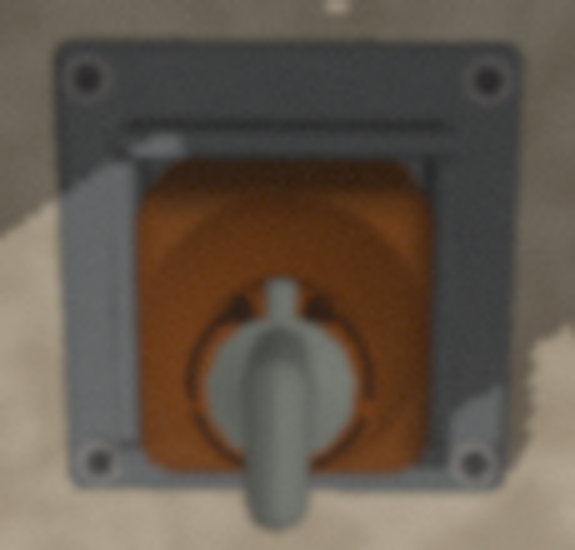

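Crop: flange centre is about (281,390), and the beak points straight up at (281,283), which is tool +x. The dark lumps are at (240,305) with the larger gap and (318,305) with the smaller gap. The thumb-piece top runs (281,338) to (275,525).

Run:
```python
from h import *
import pickle
st=pickle.load(open('w2.pkl','rb'))
C=lambda u,v:(195+u/5,105+v/5)
for n,p,z in (('flange',(281,390),.1245),('beaktip',(281,281),.126),('thtop far',(280,340),.1635),('thtop near',(275,524),.1635),('hTL',(55,45),.012),('hTR',(523,45),.012),('hBL',(73,488),.012),('hBR',(502,488),.012)):
    print(n,np.round(atz('wrist',C(*p),z,st),4))
x=[proj('wrist',[.4805+dx*np.cos(np.radians(a)),-.1825+dx*np.sin(np.radians(a)),.1635],st) for a in(18,22.5,27) for dx in (-.014,.014)]
print([np.round((np.array(q)-[195,105])*5) for q in x])
st=ctrl.get_state(); print(st['wrist_torque'],st['contact_force'])
```

```text
flange [ 0.4832 -0.1781  0.1245]
beaktip [ 0.5011 -0.1707  0.126 ]
thtop far [ 0.4993 -0.1718  0.1635]
thtop near [ 0.4728 -0.1819  0.1635]
hTL [ 0.513  -0.1068  0.012 ]
hTR [ 0.5553 -0.2078  0.012 ]
hBL [ 0.4127 -0.1488  0.012 ]
hBR [ 0.4546 -0.2488  0.012 ]
[array([291., 568.]), array([306., 390.]), array([298., 569.]), array([298., 390.]), array([305., 568.]), array([291., 390.])]
[0.01877119 0.03723995 0.07212704] [-0.6062709  -0.54370852  1.22021915]
```

Run:
```python
from h import *
go([.4835,-.179,.178],-67.5)
```

```text
shift mm [ 1.8 -1.1 71.9] turn 0.3 yaw -67.18 q6 0.616 pos [ 0.4823 -0.1808  0.2499]
```

Emit:
send_rows --pt "0.001 -0.001 0.024 0.3 0" --pt "0.002 -0.001 0.048 0.3 0" --pt "0.002 -0.001 0.072 0.3 0" --pt "0.002 -0.001 0.072 0.3 0" --pt "0.002 -0.001 0.072 0.3 0" --pt "0.002 -0.001 0.072 0.3 0" --pt "0.002 -0.001 0.072 0.3 0"

```text
time: 2.95
eef_pos: [0.485, -0.1797, 0.1802]
tcp_rot: [0.981, 0.196, 0.001, 0.001]
contact_force: [0.2, -0.2, -0.0]
opening: 0.497
finger_force: 0.0
```

Run:
```python
from h import *
import pickle
for i in range(3):
    st=ctrl.get_state(); snap('wrist','pics/w3.png'); print(st['eef_pos'],st['contact_force'],st['wrist_torque'])
pickle.dump(st,open('w3.pkl','wb'))
b=cv2.imread('pics/w3.png')
cv2.imwrite('pics/c3.png',cv2.resize(b[150:350,130:380],(750,600),interpolation=cv2.INTER_CUBIC))
```

```text
[ 0.48503534 -0.17974523  0.18016539] [ 0.20573156 -0.23809959 -0.00646887] [-0.0473755  -0.00289723  0.02760452]
[ 0.48489804 -0.17979542  0.17996946] [0.66122407 0.46779494 0.71244932] [-0.01363628 -0.00869063  0.03793105]
[ 0.48471113 -0.17980204  0.17968287] [-0.53782228  0.51713641  0.99865419] [-0.05336884  0.01053618  0.00219563]
```

View pics/c3.png

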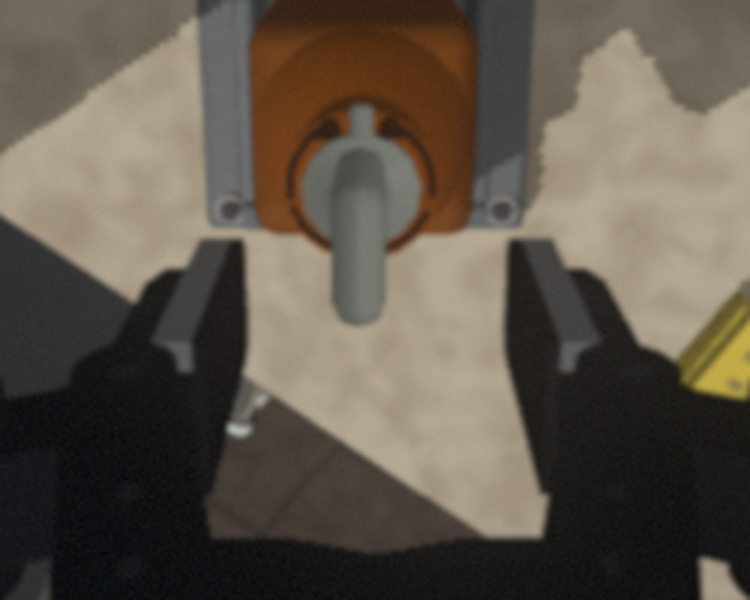

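Crop: finger mid-column is about 376, thumb-piece about 359 and flange about 361, so the tool must go about 2.8 mm along −y. The beak is aligned with tool x.

Run:
```python
from h import *
import pickle
st=pickle.load(open('w3.pkl','rb'))
C=lambda u,v:(130+u/3,150+v/3)
for p,z in(((360,152),.1635),((358,323),.1635),((361,192),.1245),((362,102),.126)):
    P=atz('wrist',C(*p),z,st); M=R.from_quat(st['tcp_rot']).as_matrix(); print(np.round(P,4),'in tool',np.round(M.T@(P-st['eef_pos'])*1e3,1))
go([.484,-.178,.1405],-67.5)
```

```text
[ 0.5027 -0.1702  0.1635] in tool [20.3 -2.  16.2]
[ 0.4728 -0.182   0.1635] in tool [-11.8  -2.5  16.2]
[ 0.483  -0.1779  0.1245] in tool [-1.  -2.5 55.2]
[ 0.502  -0.1703  0.126 ] in tool [19.5 -2.2 53.7]
shift mm [ 0.1 -1.9 38.9] turn 0.0 yaw -67.47 q6 0.626 pos [ 0.4845 -0.1798  0.1794]
```

Emit:
send_rows --pt "0 -0.0025 0.01 0 0" --pt "0 -0.0025 0.02 0 0" --pt "0 -0.0025 0.03 0 0" --pt "0 -0.0025 0.039 0 0" --pt "0 -0.0025 0.039 0 0" --pt "0 -0.0025 0.039 0 -0.6" --pt "0 -0.0025 0.039 0 -0.6" --pt "0 -0.0025 0.039 0 -0.6" --squeeze 20

```text
time: 3.9
eef_pos: [0.4835, -0.1775, 0.1399]
tcp_rot: [0.981, 0.195, 0.0, 0.0]
contact_force: [0.0, 0.1, -0.5]
opening: 0.201
finger_force: 0.0
```

Run:
```python
from h import *
for i in range(2):
    st=ctrl.get_state(); ctrl.read_camera('side'); print(st['eef_pos'],st['contact_force'],st['wrist_torque'],st['opening'],st['finger_force'])
```

```text
[ 0.4835185  -0.17745812  0.13989884] [ 0.04611203  0.11654039 -0.4620011 ] [ 0.05133542 -0.0302086   0.02595292] 0.20125561601709605 0.0
[ 0.48351114 -0.17743955  0.13992383] [-0.58930562  0.20060644  0.90100552] [0.00622012 0.00055394 0.015218  ] 0.20183791983205393 0.0
```

Emit:
send_rows --pt "0 0 0 0 -0.68" --pt "0 0 0 0 -0.72" --pt "0 0 0 0 -0.75" --pt "0 0 0 0 -0.78" --pt "0 0 0 0 -0.82" --pt "0 0 0 0 -0.86" --pt "0 0 0 0 -0.9" --pt "0 0 0 0 -0.9" --squeeze 20

```text
time: 4.8
eef_pos: [0.4832, -0.1772, 0.1395]
tcp_rot: [0.981, 0.195, 0.0, -0.0]
contact_force: [-0.5, 1.5, 2.6]
opening: 0.117
finger_force: 20.7
```

```bash
cat >> h.py <<'E'
def rep(n=2):
    for i in range(n):
        st=ctrl.get_state(); ctrl.read_camera('side'); M=R.from_quat(st['tcp_rot']).as_matrix()
        print('t',round(st['time'],2),'pos',np.round(st['eef_pos'],4),'yaw',round(np.degrees(np.arctan2(M[1,1],M[0,1])),2),'F',np.round(st['contact_force'],1),'Ftool',np.round(M.T@st['contact_force'],1),'Tz',np.round(st['wrist_torque'],3),'op',round(st['opening']*85,1),'grip',round(st['finger_force'],1))
E
python3 -c "
from h import *
rep(3)"
```

```text
t 4.8 pos [ 0.4832 -0.1772  0.1395] yaw -67.47 F [-0.5  1.5  2.6] Ftool [ 0.1 -1.6 -2.6] Tz [0.215 0.143 0.057] op 9.9 grip 20.7
t 4.85 pos [ 0.4832 -0.1772  0.1395] yaw -67.47 F [-1.1  1.9  3.1] Ftool [-0.2 -2.1 -3.1] Tz [0.264 0.218 0.021] op 9.8 grip 20.7
t 4.9 pos [ 0.4832 -0.1772  0.1395] yaw -67.47 F [-1.4  2.1  2.6] Ftool [-0.5 -2.5 -2.6] Tz [ 0.322  0.15  -0.075] op 9.4 grip 20.7
```

Emit:
send_rows --pt "0 0 0 0 -0.95" --pt "0 0 0 0 -0.95" --pt "0 0 -0.0003 0 -0.95" --pt "0 0 -0.0003 0 -0.95" --pt "0 0 -0.0003 0 -0.95" --squeeze 50

```text
time: 5.45
eef_pos: [0.4832, -0.1772, 0.1396]
tcp_rot: [0.981, 0.195, 0.0, -0.0]
contact_force: [-1.1, 1.7, 2.8]
opening: 0.105
finger_force: 51.9
```

```bash
python3 -c "
from h import *
rep(4)"
```

```text
t 5.45 pos [ 0.4832 -0.1772  0.1396] yaw -67.47 F [-1.1  1.7  2.8] Ftool [-0.3 -2.  -2.8] Tz [ 0.312  0.076 -0.031] op 8.9 grip 51.9
t 5.5 pos [ 0.4832 -0.1772  0.1395] yaw -67.47 F [-0.7  1.1  2.4] Ftool [-0.2 -1.3 -2.4] Tz [ 0.333  0.065 -0.037] op 9.3 grip 51.9
t 5.55 pos [ 0.4832 -0.1772  0.1396] yaw -67.47 F [0.  2.5 1.8] Ftool [ 0.9 -2.3 -1.8] Tz [ 0.302  0.121 -0.038] op 9.1 grip 51.9
t 5.6 pos [ 0.4832 -0.1772  0.1396] yaw -67.47 F [-1.3  1.2  2.9] Ftool [-0.8 -1.6 -2.9] Tz [0.326 0.039 0.014] op 9.0 grip 51.9
```

Emit:
send_rows --pt "0 0 -0.0003 0 -0.95" --pt "0 0 -0.0003 0 -0.95"

```text
time: 5.85
eef_pos: [0.4831, -0.1772, 0.1396]
tcp_rot: [0.981, 0.195, 0.0, -0.0]
contact_force: [0.5, 1.1, 0.1]
opening: 0.105
finger_force: 51.5
```

```bash
python3 -c "
from h import *
rep(4)"
```

```text
t 5.85 pos [ 0.4831 -0.1772  0.1396] yaw -67.47 F [0.5 1.1 0.1] Ftool [ 0.9 -0.8 -0.1] Tz [ 0.327 -0.064 -0.071] op 8.9 grip 51.5
t 5.9 pos [ 0.4831 -0.1772  0.1396] yaw -67.47 F [ 0.9  1.6 -0.4] Ftool [ 1.5 -1.2  0.4] Tz [ 0.281 -0.085 -0.047] op 8.8 grip 51.5
t 5.95 pos [ 0.4831 -0.1772  0.1396] yaw -67.47 F [ 0.4  1.  -0.3] Ftool [ 0.8 -0.8  0.3] Tz [ 0.258 -0.152 -0.007] op 9.3 grip 51.4
t 6.0 pos [ 0.4831 -0.1772  0.1396] yaw -67.47 F [ 1.   0.9 -0.5] Ftool [ 1.3 -0.4  0.5] Tz [ 0.297 -0.167 -0.052] op 8.9 grip 51.4
```

Emit:
send_rows --pt "0 0 -0.0003 0 -0.95" --pt "0 0 -0.0003 0.7 -0.95" --pt "0 0 -0.0003 1.4 -0.95" --pt "0 0 -0.0003 2.1 -0.95"

```text
time: 6.45
eef_pos: [0.483, -0.1771, 0.1397]
tcp_rot: [0.984, 0.177, -0.0, -0.0]
contact_force: [0.9, 0.7, -4.7]
opening: 0.108
finger_force: 50.8
```

```bash
python3 -c "
from h import *
rep(2)"
```

```text
t 6.45 pos [ 0.483  -0.1771  0.1397] yaw -69.61 F [ 0.9  0.7 -4.7] Ftool [ 1.1 -0.3  4.7] Tz [ 0.164 -0.402  0.075] op 9.2 grip 50.8
t 6.5 pos [ 0.483  -0.1771  0.1397] yaw -69.64 F [ 2.7  0.3 -5.8] Ftool [2.7 0.6 5.8] Tz [ 0.129 -0.439  0.075] op 9.4 grip 50.7
```

Emit:
send_rows --pt "0 0 0 0.7 -0.95" --pt "0 0 0 1.4 -0.95"

```text
time: 6.75
eef_pos: [0.483, -0.1771, 0.1399]
tcp_rot: [0.986, 0.165, -0.0, -0.0]
contact_force: [2.2, 1.9, -5.5]
opening: 0.107
finger_force: 50.6
```

```bash
python3 -c "
from h import *
rep(2)"
```

```text
t 6.75 pos [ 0.483  -0.1771  0.1399] yaw -71.02 F [ 2.2  1.9 -5.5] Ftool [ 2.7 -1.1  5.5] Tz [ 0.155 -0.454  0.112] op 9.1 grip 50.6
t 6.8 pos [ 0.483  -0.1771  0.1399] yaw -71.04 F [ 1.9  1.3 -6.2] Ftool [ 2.2 -0.6  6.2] Tz [ 0.118 -0.428  0.077] op 8.9 grip 50.5
```

Emit:
send_rows --pt "0 0 0.0003 0 -0.95" --pt "0 0 0.0003 0.6 -0.95"

```text
time: 7.05
eef_pos: [0.483, -0.1771, 0.1399]
tcp_rot: [0.987, 0.16, -0.0, -0.0]
contact_force: [1.0, 1.0, -4.7]
opening: 0.11
finger_force: 50.7
```

```bash
python3 -c "
from h import *
rep(2)"
```

```text
t 7.05 pos [ 0.483  -0.1771  0.1399] yaw -71.59 F [ 1.   1.  -4.7] Ftool [ 1.3 -0.6  4.7] Tz [ 0.209 -0.374  0.077] op 9.4 grip 50.7
t 7.1 pos [ 0.483  -0.1771  0.1399] yaw -71.62 F [ 1.3  0.9 -5.4] Ftool [ 1.5 -0.4  5.4] Tz [ 0.19  -0.329  0.107] op 9.3 grip 50.7
```

Emit:
send_rows --pt "0 0 0 0.6 -0.95" --pt "0 0 0 1.2 -0.95"

```text
time: 7.35
eef_pos: [0.483, -0.1771, 0.1399]
tcp_rot: [0.989, 0.149, -0.0, -0.0]
contact_force: [1.0, 2.1, -4.0]
opening: 0.108
finger_force: 50.8
```

```bash
python3 -c "
from h import *
rep(2)"
```

```text
t 7.35 pos [ 0.483  -0.1771  0.1399] yaw -72.81 F [ 1.   2.1 -4. ] Ftool [ 1.5 -1.7  4. ] Tz [ 0.312 -0.187  0.118] op 9.2 grip 50.8
t 7.4 pos [ 0.483  -0.1771  0.14  ] yaw -72.82 F [ 0.5  1.4 -4.9] Ftool [ 0.9 -1.2  4.9] Tz [ 0.307 -0.184  0.105] op 9.1 grip 50.8
```

Emit:
send_rows --pt "0 0 0.0001 0.6 -0.95"

```text
time: 7.55
eef_pos: [0.483, -0.1771, 0.14]
tcp_rot: [0.99, 0.144, -0.0, -0.0]
contact_force: [0.8, 2.4, -2.3]
opening: 0.106
finger_force: 51.0
```

```bash
python3 -c "
from h import *
rep(2)"
```

```text
t 7.55 pos [ 0.483  -0.1771  0.14  ] yaw -73.38 F [ 0.8  2.4 -2.3] Ftool [ 1.4 -2.   2.3] Tz [ 0.41  -0.072  0.122] op 9.0 grip 51.0
t 7.6 pos [ 0.483  -0.1771  0.1399] yaw -73.42 F [ 1.7  2.2 -2.8] Ftool [ 2.2 -1.7  2.8] Tz [ 0.409 -0.11   0.046] op 9.2 grip 51.0
```

Emit:
send_rows --pt "0 0 0 0.6 -0.95"

```text
time: 7.75
eef_pos: [0.483, -0.177, 0.14]
tcp_rot: [0.99, 0.139, -0.0, -0.0]
contact_force: [0.4, 3.4, -2.6]
opening: 0.11
finger_force: 51.1
```

```bash
python3 -c "
from h import *
rep(2)"
```

```text
t 7.75 pos [ 0.483 -0.177  0.14 ] yaw -73.98 F [ 0.4  3.4 -2.6] Ftool [ 1.3 -3.1  2.6] Tz [ 0.437 -0.004  0.242] op 9.3 grip 51.1
t 7.8 pos [ 0.483  -0.177   0.1399] yaw -74.01 F [-0.3  3.1 -1.8] Ftool [ 0.6 -3.   1.8] Tz [ 0.469 -0.017  0.23 ] op 8.9 grip 51.1
```

Crust stop found at yaw −74; the other should be near −61.

Emit:
send_rows --pt "0 0 -0.0001 -1.2 -0.95" --pt "0 0 -0.0002 -2.4 -0.95" --pt "0 0 -0.0002 -3.6 -0.95" --pt "0 0 -0.0003 -4.8 -0.95" --pt "0 0 -0.0003 -6 -0.95" --pt "0 0 -0.0003 -7.2 -0.95" --pt "0 0 -0.0004 -8.4 -0.95" --pt "0 0 -0.0004 -9.6 -0.95"

```text
time: 8.65
eef_pos: [0.4831, -0.1772, 0.1402]
tcp_rot: [0.975, 0.223, -0.0, 0.0]
contact_force: [-0.8, 1.8, -1.9]
opening: 0.11
finger_force: 51.1
```

```bash
python3 -c "
from h import *
rep(2)"
```

```text
t 8.65 pos [ 0.4831 -0.1772  0.1402] yaw -64.27 F [-0.8  1.8 -1.9] Ftool [ 0.1 -2.   1.9] Tz [ 0.456  0.027 -0.094] op 9.4 grip 51.1
t 8.7 pos [ 0.4831 -0.1773  0.1403] yaw -64.24 F [-0.5  3.1 -1.9] Ftool [ 0.9 -2.9  1.9] Tz [ 0.436  0.039 -0.07 ] op 9.2 grip 51.1
```

Emit:
send_rows --pt "0 0 0 -0.7 -0.95" --pt "0 0 0 -1.4 -0.95"

```text
time: 8.95
eef_pos: [0.4832, -0.1773, 0.1403]
tcp_rot: [0.972, 0.234, -0.0, 0.0]
contact_force: [-0.5, 1.9, -3.5]
opening: 0.11
finger_force: 51.1
```

```bash
python3 -c "
from h import *
rep(2)"
```

```text
t 8.95 pos [ 0.4832 -0.1773  0.1403] yaw -62.91 F [-0.5  1.9 -3.5] Ftool [ 0.4 -2.   3.5] Tz [ 0.406  0.135 -0.095] op 9.4 grip 51.1
t 9.0 pos [ 0.4831 -0.1773  0.1403] yaw -62.89 F [-0.6  2.  -2.8] Ftool [ 0.4 -2.1  2.8] Tz [ 0.437  0.077 -0.063] op 9.4 grip 51.1
```

Emit:
send_rows --pt "0 0 -0.0001 1.7 -0.95" --pt "0 0 -0.0001 3.4 -0.95" --pt "0 0 -0.0002 5.1 -0.95" --pt "0 0 -0.0003 6.8 -0.95" --pt "0 0 -0.0003 8.5 -0.95" --pt "0 0 -0.0004 10.1 -0.95" --pt "0 0 -0.0004 8.4 -0.95" --pt "0 0 -0.0005 6.7 -0.95" --pt "0 0 -0.0005 5 -0.95" --pt "0 0 -0.0006 3.3 -0.95" --pt "0 0 -0.0007 1.6 -0.95" --pt "0 0 -0.0007 0 -0.95"

```text
time: 10.25
eef_pos: [0.4831, -0.1773, 0.1409]
tcp_rot: [0.972, 0.235, -0.0, 0.0]
contact_force: [0.7, 1.6, -2.3]
opening: 0.11
finger_force: 51.1
```

```bash
python3 -c "
from h import *
rep(2)"
```

```text
t 10.25 pos [ 0.4831 -0.1773  0.1409] yaw -62.84 F [ 0.7  1.6 -2.3] Ftool [ 1.3 -1.1  2.3] Tz [ 0.433  0.048 -0.081] op 9.3 grip 51.1
t 10.3 pos [ 0.4831 -0.1773  0.1409] yaw -62.8 F [-0.5  2.1 -3.3] Ftool [ 0.5 -2.1  3.3] Tz [ 0.394  0.045 -0.025] op 9.1 grip 51.0
```

Emit:
send_rows --pt "0 0 -0.0001 1.7 -0.95" --pt "0 0 -0.0001 3.4 -0.95" --pt "0 0 -0.0002 5.1 -0.95" --pt "0 0 -0.0003 6.8 -0.95" --pt "0 0 -0.0003 8.5 -0.95" --pt "0 0 -0.0004 10.1 -0.95" --pt "0 0 -0.0004 8.4 -0.95" --pt "0 0 -0.0005 6.7 -0.95" --pt "0 0 -0.0005 5 -0.95" --pt "0 0 -0.0006 3.3 -0.95" --pt "0 0 -0.0007 1.6 -0.95" --pt "0 0 -0.0007 0 -0.95"

```text
time: 11.55
eef_pos: [0.4831, -0.1773, 0.1417]
tcp_rot: [0.972, 0.235, -0.0, 0.0]
contact_force: [-1.4, 2.0, -2.5]
opening: 0.107
finger_force: 51.0
```

Emit:
send_rows --pt "0 0 -0.0001 1.7 -0.95" --pt "0 0 -0.0001 3.4 -0.95" --pt "0 0 -0.0002 5.1 -0.95" --pt "0 0 -0.0003 6.8 -0.95" --pt "0 0 -0.0003 8.5 -0.95" --pt "0 0 -0.0004 10.1 -0.95" --pt "0 0 -0.0004 8.4 -0.95" --pt "0 0 -0.0005 6.7 -0.95" --pt "0 0 -0.0005 5 -0.95" --pt "0 0 -0.0006 3.3 -0.95" --pt "0 0 -0.0007 1.6 -0.95" --pt "0 0 -0.0007 0 -0.95"

```text
time: 12.75
eef_pos: [0.4832, -0.1773, 0.1424]
tcp_rot: [0.972, 0.235, 0.0, 0.0]
contact_force: [-1.0, 2.1, -2.7]
opening: 0.112
finger_force: 51.1
```

```bash
python3 -c "
from h import *
rep(2)"
```

```text
t 12.75 pos [ 0.4832 -0.1773  0.1424] yaw -62.83 F [-1.   2.1 -2.7] Ftool [ 0.1 -2.3  2.7] Tz [ 0.414  0.09  -0.066] op 9.5 grip 51.1
t 12.8 pos [ 0.4832 -0.1773  0.1424] yaw -62.8 F [-0.6  1.9 -2.9] Ftool [ 0.4 -2.   2.9] Tz [ 0.436  0.099 -0.049] op 9.0 grip 51.1
```

Emit:
send_rows --pt "0 0 -0.0001 1.7 -0.95" --pt "0 0 -0.0001 3.4 -0.95" --pt "0 0 -0.0002 5.1 -0.95" --pt "0 0 -0.0003 6.8 -0.95" --pt "0 0 -0.0003 8.5 -0.95" --pt "0 0 -0.0004 10.1 -0.95" --pt "0 0 -0.0004 8.4 -0.95" --pt "0 0 -0.0005 6.7 -0.95" --pt "0 0 -0.0005 5 -0.95" --pt "0 0 -0.0006 3.3 -0.95" --pt "0 0 -0.0007 1.6 -0.95" --pt "0 0 -0.0007 0 -0.95"

```text
time: 14.05
eef_pos: [0.4831, -0.1773, 0.1431]
tcp_rot: [0.972, 0.235, 0.0, 0.0]
contact_force: [-0.6, 1.8, -2.8]
opening: 0.106
finger_force: 51.1
```

Emit:
send_rows --pt "0 0 -0.0001 1.7 -0.95" --pt "0 0 -0.0001 3.4 -0.95" --pt "0 0 -0.0002 5.1 -0.95" --pt "0 0 -0.0003 6.8 -0.95" --pt "0 0 -0.0003 8.5 -0.95" --pt "0 0 -0.0004 10.1 -0.95" --pt "0 0 -0.0004 8.4 -0.95" --pt "0 0 -0.0005 6.7 -0.95" --pt "0 0 -0.0005 5 -0.95" --pt "0 0 -0.0006 3.3 -0.95" --pt "0 0 -0.0007 1.6 -0.95" --pt "0 0 -0.0007 0 -0.95"

```text
time: 15.25
eef_pos: [0.4832, -0.1773, 0.1438]
tcp_rot: [0.972, 0.235, 0.0, 0.0]
contact_force: [-0.3, 2.6, -2.2]
opening: 0.108
finger_force: 51.1
```

Emit:
send_rows --pt "0 0 -0.0001 1.7 -0.95" --pt "0 0 -0.0001 3.4 -0.95" --pt "0 0 -0.0002 5.1 -0.95" --pt "0 0 -0.0003 6.8 -0.95" --pt "0 0 -0.0003 8.5 -0.95" --pt "0 0 -0.0004 10.1 -0.95" --pt "0 0 -0.0004 8.4 -0.95" --pt "0 0 -0.0005 6.7 -0.95" --pt "0 0 -0.0005 5 -0.95" --pt "0 0 -0.0006 3.3 -0.95" --pt "0 0 -0.0007 1.6 -0.95" --pt "0 0 -0.0007 0 -0.95"

```text
time: 16.45
eef_pos: [0.4832, -0.1773, 0.1445]
tcp_rot: [0.972, 0.235, 0.0, 0.0]
contact_force: [-1.1, 2.1, -2.5]
opening: 0.108
finger_force: 51.1
```

```bash
python3 -c "
from h import *
rep(2)"
```

```text
t 16.45 pos [ 0.4832 -0.1773  0.1445] yaw -62.83 F [-1.1  2.1 -2.5] Ftool [-0.  -2.3  2.5] Tz [ 0.44   0.099 -0.078] op 9.1 grip 51.1
t 16.5 pos [ 0.4831 -0.1773  0.1444] yaw -62.79 F [-0.4  1.5 -2.6] Ftool [ 0.3 -1.6  2.6] Tz [ 0.415  0.07  -0.068] op 9.1 grip 51.1
```

Emit:
send_rows --pt "0 0 -0.0001 1.7 -0.95" --pt "0 0 -0.0001 3.4 -0.95" --pt "0 0 -0.0002 5.1 -0.95" --pt "0 0 -0.0003 6.8 -0.95" --pt "0 0 -0.0003 8.5 -0.95" --pt "0 0 -0.0004 10.1 -0.95" --pt "0 0 -0.0004 8.4 -0.95" --pt "0 0 -0.0005 6.7 -0.95" --pt "0 0 -0.0005 5 -0.95" --pt "0 0 -0.0006 3.3 -0.95" --pt "0 0 -0.0007 1.6 -0.95" --pt "0 0 -0.0007 0 -0.95"

```text
time: 17.75
eef_pos: [0.4832, -0.1773, 0.1452]
tcp_rot: [0.972, 0.235, 0.0, 0.0]
contact_force: [0.2, 0.9, -2.2]
opening: 0.109
finger_force: 51.2
```

Emit:
send_rows --pt "0 0 -0.0001 1.7 -0.95" --pt "0 0 -0.0001 3.4 -0.95" --pt "0 0 -0.0002 5.1 -0.95" --pt "0 0 -0.0003 6.8 -0.95" --pt "0 0 -0.0003 8.5 -0.95" --pt "0 0 -0.0004 10.1 -0.95" --pt "0 0 -0.0004 8.4 -0.95" --pt "0 0 -0.0005 6.7 -0.95" --pt "0 0 -0.0005 5 -0.95" --pt "0 0 -0.0006 3.3 -0.95" --pt "0 0 -0.0007 1.6 -0.95" --pt "0 0 -0.0007 0 -0.95"

```text
time: 18.95
eef_pos: [0.4832, -0.1773, 0.1459]
tcp_rot: [0.972, 0.235, -0.0, 0.0]
contact_force: [0.6, 2.2, -1.9]
opening: 0.111
finger_force: 51.2
```

Emit:
send_rows --pt "0 0 -0.0001 1.7 -0.95" --pt "0 0 -0.0001 3.4 -0.95" --pt "0 0 -0.0002 5.1 -0.95" --pt "0 0 -0.0003 6.8 -0.95" --pt "0 0 -0.0003 8.5 -0.95" --pt "0 0 -0.0004 10.1 -0.95" --pt "0 0 -0.0004 8.4 -0.95" --pt "0 0 -0.0005 6.7 -0.95" --pt "0 0 -0.0005 5 -0.95" --pt "0 0 -0.0006 3.3 -0.95" --pt "0 0 -0.0007 1.6 -0.95" --pt "0 0 -0.0007 0 -0.95"

```text
time: 20.15
eef_pos: [0.4832, -0.1773, 0.1466]
tcp_rot: [0.972, 0.235, -0.0, 0.0]
contact_force: [0.2, 2.5, -2.6]
opening: 0.104
finger_force: 51.2
```

```bash
python3 -c "
from h import *
rep(2)"
```

```text
t 20.15 pos [ 0.4832 -0.1773  0.1466] yaw -62.83 F [ 0.2  2.5 -2.6] Ftool [ 1.3 -2.1  2.6] Tz [ 0.373  0.054 -0.007] op 8.9 grip 51.2
t 20.2 pos [ 0.4832 -0.1773  0.1466] yaw -62.79 F [-0.4  2.  -1.9] Ftool [ 0.6 -2.   1.9] Tz [ 0.425  0.125 -0.018] op 9.0 grip 51.2
```

Emit:
send_rows --pt "0 0 -0.0001 1.7 -0.95" --pt "0 0 -0.0002 3.4 -0.95" --pt "0 0 -0.0003 5.1 -0.95" --pt "0 0 -0.0004 6.8 -0.95" --pt "0 0 -0.0004 8.5 -0.95" --pt "0 0 -0.0005 10.1 -0.95" --pt "0 0 -0.0006 8.4 -0.95" --pt "0 0 -0.0007 6.7 -0.95" --pt "0 0 -0.0008 5 -0.95" --pt "0 0 -0.0009 3.3 -0.95" --pt "0 0 -0.001 1.6 -0.95" --pt "0 0 -0.001 0 -0.95"

```text
time: 21.45
eef_pos: [0.4832, -0.1773, 0.1476]
tcp_rot: [0.972, 0.235, 0.0, 0.0]
contact_force: [-0.4, 1.3, -1.5]
opening: 0.105
finger_force: 51.1
```

Emit:
send_rows --pt "0 0 -0.0001 1.7 -0.95" --pt "0 0 -0.0002 3.4 -0.95" --pt "0 0 -0.0003 5.1 -0.95" --pt "0 0 -0.0004 6.8 -0.95" --pt "0 0 -0.0004 8.5 -0.95" --pt "0 0 -0.0005 10.1 -0.95" --pt "0 0 -0.0006 8.4 -0.95" --pt "0 0 -0.0007 6.7 -0.95" --pt "0 0 -0.0008 5 -0.95" --pt "0 0 -0.0009 3.3 -0.95" --pt "0 0 -0.001 1.6 -0.95" --pt "0 0 -0.001 0 -0.95"

```text
time: 22.65
eef_pos: [0.4831, -0.1773, 0.1486]
tcp_rot: [0.972, 0.235, -0.0, 0.0]
contact_force: [-0.0, 2.2, -2.2]
opening: 0.105
finger_force: 51.2
```

```bash
python3 -c "
from h import *
rep(2)"
```

```text
t 22.65 pos [ 0.4831 -0.1773  0.1486] yaw -62.83 F [-0.   2.2 -2.2] Ftool [ 1.  -2.   2.2] Tz [ 0.289  0.062 -0.058] op 8.9 grip 51.2
t 22.7 pos [ 0.4832 -0.1773  0.1486] yaw -62.79 F [-0.3  1.4 -1.5] Ftool [ 0.3 -1.4  1.5] Tz [ 0.288  0.041 -0.051] op 9.3 grip 51.2
```

Emit:
send_rows --pt "0 0 -0.0001 1.7 -0.95" --pt "0 0 -0.0002 3.4 -0.95" --pt "0 0 -0.0003 5.1 -0.95" --pt "0 0 -0.0004 6.8 -0.95" --pt "0 0 -0.0005 8.5 -0.95" --pt "0 0 -0.0006 10.1 -0.95" --pt "0 0 -0.0007 8.4 -0.95" --pt "0 0 -0.0008 6.7 -0.95" --pt "0 0 -0.0009 5 -0.95" --pt "0 0 -0.001 3.3 -0.95" --pt "0 0 -0.0011 1.6 -0.95" --pt "0 0 -0.0012 0 -0.95"

```text
time: 23.95
eef_pos: [0.4831, -0.1773, 0.1497]
tcp_rot: [0.972, 0.235, -0.0, 0.0]
contact_force: [-0.0, 0.7, -2.1]
opening: 0.107
finger_force: 51.2
```

Emit:
send_rows --pt "0 0 -0.0001 1.7 -0.95" --pt "0 0 -0.0002 3.4 -0.95" --pt "0 0 -0.0003 5.1 -0.95" --pt "0 0 -0.0004 6.8 -0.95" --pt "0 0 -0.0005 8.5 -0.95" --pt "0 0 -0.0006 10.1 -0.95" --pt "0 0 -0.0007 8.4 -0.95" --pt "0 0 -0.0008 6.7 -0.95" --pt "0 0 -0.0009 5 -0.95" --pt "0 0 -0.001 3.3 -0.95" --pt "0 0 -0.0011 1.6 -0.95" --pt "0 0 -0.0012 0 -0.95"

```text
time: 25.15
eef_pos: [0.4831, -0.1773, 0.151]
tcp_rot: [0.972, 0.235, -0.0, 0.0]
contact_force: [-0.0, 1.1, -1.3]
opening: 0.108
finger_force: 51.2
```

Emit:
send_rows --pt "0 0 -0.0001 1.7 -0.95" --pt "0 0 -0.0002 3.4 -0.95" --pt "0 0 -0.0003 5.1 -0.95" --pt "0 0 -0.0004 6.8 -0.95" --pt "0 0 -0.0005 8.5 -0.95" --pt "0 0 -0.0006 10.1 -0.95" --pt "0 0 -0.0007 8.4 -0.95" --pt "0 0 -0.0008 6.7 -0.95" --pt "0 0 -0.0009 5 -0.95" --pt "0 0 -0.001 3.3 -0.95" --pt "0 0 -0.0011 1.6 -0.95" --pt "0 0 -0.0012 0 -0.95"

```text
time: 26.35
eef_pos: [0.4831, -0.1773, 0.1521]
tcp_rot: [0.972, 0.235, -0.0, 0.0]
contact_force: [-0.2, 1.2, -1.9]
opening: 0.111
finger_force: 51.2
```

```bash
python3 -c "
from h import *
rep(2)"
```

```text
t 26.35 pos [ 0.4831 -0.1773  0.1521] yaw -62.83 F [-0.2  1.2 -1.9] Ftool [ 0.3 -1.2  1.9] Tz [ 0.242  0.022 -0.027] op 9.4 grip 51.2
t 26.4 pos [ 0.4832 -0.1773  0.1522] yaw -62.79 F [-0.5  1.1 -1.6] Ftool [ 0.  -1.2  1.6] Tz [0.227 0.056 0.004] op 9.1 grip 51.2
```

Emit:
send_rows --pt "0 0 -0.0001 1.7 -0.95" --pt "0 0 -0.0002 3.4 -0.95" --pt "0 0 -0.0003 5.1 -0.95" --pt "0 0 -0.0004 6.8 -0.95" --pt "0 0 -0.0005 8.5 -0.95" --pt "0 0 -0.0006 10.1 -0.95" --pt "0 0 -0.0007 8.4 -0.95" --pt "0 0 -0.0008 6.7 -0.95" --pt "0 0 -0.0009 5 -0.95" --pt "0 0 -0.001 3.3 -0.95" --pt "0 0 -0.0011 1.6 -0.95" --pt "0 0 -0.0012 0 -0.95"

```text
time: 27.65
eef_pos: [0.4832, -0.1773, 0.1534]
tcp_rot: [0.972, 0.235, -0.0, 0.0]
contact_force: [0.5, 1.3, -1.1]
opening: 0.105
finger_force: 51.2
```

Emit:
send_rows --pt "0 0 -0.0001 1.7 -0.95" --pt "0 0 -0.0002 3.4 -0.95" --pt "0 0 -0.0003 5.1 -0.95" --pt "0 0 -0.0004 6.8 -0.95" --pt "0 0 -0.0005 8.5 -0.95" --pt "0 0 -0.0006 10.1 -0.95" --pt "0 0 -0.0007 8.4 -0.95" --pt "0 0 -0.0008 6.7 -0.95" --pt "0 0 -0.0009 5 -0.95" --pt "0 0 -0.001 3.3 -0.95" --pt "0 0 -0.0011 1.6 -0.95" --pt "0 0 -0.0012 0 -0.95"

```text
time: 28.85
eef_pos: [0.4832, -0.1774, 0.1546]
tcp_rot: [0.972, 0.235, 0.0, 0.0]
contact_force: [0.0, 1.9, -0.5]
opening: 0.106
finger_force: 51.4
```

```bash
python3 -c "
from h import *
rep(3)"
```

```text
t 28.85 pos [ 0.4832 -0.1774  0.1546] yaw -62.82 F [ 0.   1.9 -0.5] Ftool [ 0.9 -1.7  0.5] Tz [ 0.039  0.128 -0.03 ] op 9.0 grip 51.4
t 28.9 pos [ 0.4832 -0.1773  0.1546] yaw -62.79 F [-0.1 -0.3 -1.2] Ftool [-0.2  0.2  1.2] Tz [ 0.062  0.014 -0.   ] op 9.1 grip 51.4
t 28.95 pos [ 0.4832 -0.1774  0.1546] yaw -62.92 F [-0.6 -0.3 -0.8] Ftool [-0.7 -0.   0.8] Tz [ 0.075 -0.01   0.021] op 9.3 grip 51.4
```

Emit:
send_rows --pt "0 0 -0.001 0 -0.95" --pt "0 0 -0.002 0 -0.95" --pt "0 0 -0.004 0 -0.95" --pt "0 0 -0.006 0 -0.95"

```text
time: 29.4
eef_pos: [0.4832, -0.1773, 0.1608]
tcp_rot: [0.972, 0.234, 0.0, 0.0]
contact_force: [-0.5, 0.6, -0.1]
opening: 0.108
finger_force: 51.4
```

Emit:
send_rows --pt "0 0 -0.005 0 -0.95" --pt "0 0 -0.01 0 -0.95" --pt "0 0 -0.015 0 -0.95" --pt "0 0 -0.025 0 -0.95" --pt "0 0 -0.04 0 -0.95" --pt "0 0 -0.06 0 -0.95" --pt "0 0 -0.06 0 -0.95" --pt "0 0 -0.06 0 -0.95"

```text
time: 30.2
eef_pos: [0.4835, -0.1775, 0.2215]
tcp_rot: [0.972, 0.234, 0.001, 0.001]
contact_force: [0.4, -0.6, -0.8]
opening: 0.105
finger_force: 51.4
```

Run:
```python
from h import *
rep(1)
snap('side','pics/s4.png');snap('wrist','pics/w4.png');
import pickle; pickle.dump(ctrl.get_state(),open('w4.pkl','wb'))
b=cv2.imread('pics/s4.png')[110:240,190:310]; w=cv2.imread('pics/w4.png')
cv2.imwrite('pics/c4.png',np.hstack([cv2.resize(b,(400,433),interpolation=cv2.INTER_CUBIC),cv2.resize(w,(400,433))]))
```

```text
t 30.2 pos [ 0.4835 -0.1775  0.2215] yaw -62.97 F [ 0.4 -0.6 -0.8] Ftool [0.1 0.7 0.8] Tz [-0.059 -0.004  0.043] op 8.9 grip 51.4
```

View pics/c4.png

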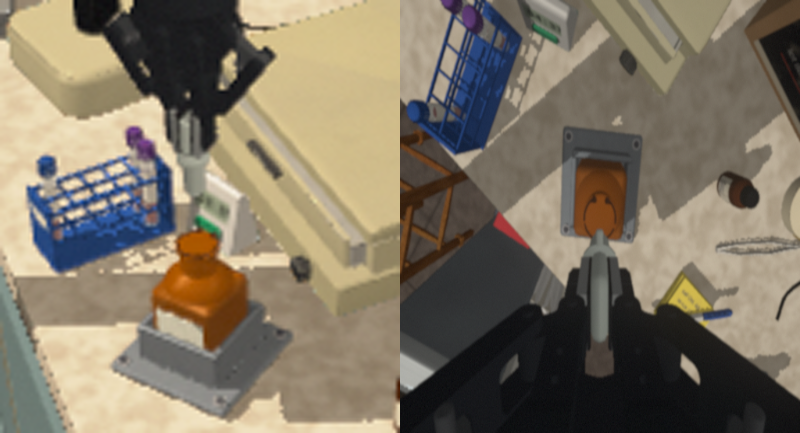

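Left view: stopper is out in the gripper, and the bottle stands in its holder. The rack and tubes are undisturbed. Next I hover short of the rack.

Run:
```python
from h import *
go([.462,.020,.23],-98)
```

```text
shift mm [  71.1 -184.7  -10.3] turn 35.0 yaw -62.97 q6 0.55 pos [ 0.4826 -0.1769  0.2194]
```

Emit:
send_rows --pt "0.007 -0.02 -0.01 5 -0.95" --pt "0.018 -0.048 -0.01 10 -0.95" --pt "0.03 -0.078 -0.01 15 -0.95" --pt "0.042 -0.108 -0.01 20 -0.95" --pt "0.053 -0.138 -0.01 25 -0.95" --pt "0.064 -0.166 -0.01 30 -0.95" --pt "0.071 -0.185 -0.01 35 -0.95" --pt "0.071 -0.185 -0.01 35 -0.95" --pt "0.071 -0.185 -0.01 35 -0.95" --pt "0.071 -0.185 -0.01 35 -0.95"

```text
time: 31.35
eef_pos: [0.4623, 0.0191, 0.2301]
tcp_rot: [0.998, -0.069, -0.0, 0.0]
contact_force: [0.2, 0.5, -0.4]
opening: 0.109
finger_force: 51.4
```

Run:
```python
from h import *
rep(1)
st=ctrl.get_state()
snap('wrist','pics/w5.png')
import pickle; pickle.dump(st,open('w5.pkl','wb'))
print([np.round(proj('wrist',[.507,.015,z],st)) for z in(.065,)])
b=cv2.imread('pics/w5.png')
cv2.imwrite('pics/c5.png',cv2.resize(b[60:260,155:355],(600,600),interpolation=cv2.INTER_CUBIC))
```

```text
t 31.35 pos [0.4623 0.0191 0.2301] yaw -97.95 F [ 0.2  0.5 -0.4] Ftool [ 0.1 -0.6  0.4] Tz [-0.007  0.028 -0.021] op 9.2 grip 51.4
[array([252., 130.])]
```

View pics/c5.png

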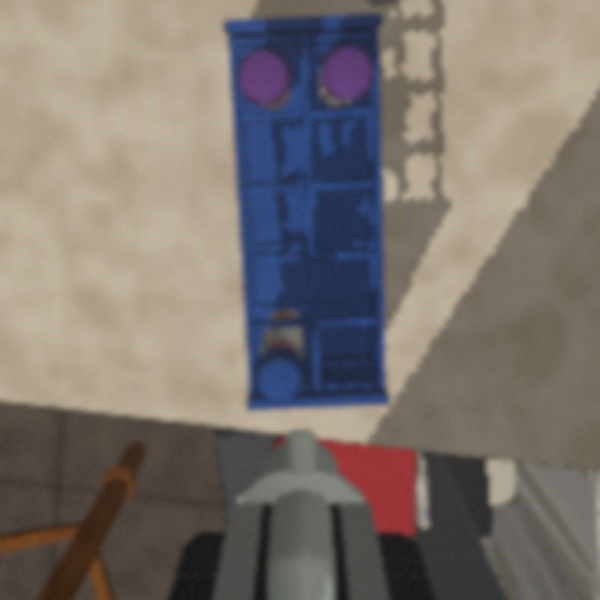

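Rack seen clearly: top corners (228,25), (380,18), (387,400), (250,405). The middle-column right-hand cell centre is at about (346,218).

Run:
```python
from h import *
import pickle
np.set_printoptions(precision=4,suppress=True)
st=pickle.load(open('w5.pkl','rb'))
C=lambda u,v:(155+u/3,60+v/3)
px=[(228,25),(380,18),(387,400),(250,405)]
m=np.array([[61,27],[61,-27],[-61,-27],[-61,27]])/1e3
W=np.array([atz('wrist',C(*p),.068,st)[:2] for p in px]); print(W)
print('lens',np.linalg.norm(W-np.roll(W,-1,0),axis=1))
c=W.mean(0); H=m.T@(W-c); a=np.arctan2(H[0,1]-H[1,0],H[0,0]+H[1,1]); print('centre',c,'yaw',np.degrees(a))
r=np.array([[np.cos(a),-np.sin(a)],[np.sin(a),np.cos(a)]])
cell=c+r@[0,-.011]; print('cell R',cell,'direct',atz('wrist',C(346,218),.065,st),'L',c+r@[0,.011],atz('wrist',C(278,218),.065,st))
for p,k in(((265,75),(43,11)),((345,72),(43,-11)),((279,378),(-43,11))): print('tube',atz('wrist',C(*p),.098,st)[:2], c+r@(np.array(k)/1e3))
# stopper check: flange/beak in tool
M=R.from_quat(st['tcp_rot']).as_matrix()
for p,z in(((302,500),st['eef_pos'][2]+.009-.0225),((302,435),st['eef_pos'][2]+.009-.0225)):
    print('stopper tool',np.round(M.T@(atz('wrist',C(*p),z,st)-st['eef_pos'])*1e3,1))
```

```text
[[ 0.5636  0.0258]
 [ 0.5592 -0.0194]
 [ 0.441  -0.0079]
 [ 0.4456  0.0375]]
lens [0.0455 0.1188 0.0457 0.1186]
centre [0.5023 0.009 ] yaw -5.62897998141876
cell R [ 0.5013 -0.0019] direct [ 0.5019 -0.002   0.065 ] L [0.5034 0.02  ] [0.5049 0.0194 0.065 ]
tube [0.5461 0.0162] [0.5462 0.0157]
tube [ 0.5439 -0.0055] [ 0.5441 -0.0061]
tube [0.4611 0.0248] [0.4606 0.0242]
stopper tool [ 7.4  1.  13.5]
stopper tool [19.1  1.  13.5]
```

Run:
```python
from h import *
go([.5016,-.001,.140],-95.6)
```

```text
shift mm [41.6 14.3 90.3] turn -2.4 yaw -98.01 q6 1.532 pos [0.4624 0.0189 0.2303]
```

Emit:
send_rows --pt "0.014 0.005 0.01 -0.8 -0.95" --pt "0.028 0.01 0.025 -1.6 -0.95" --pt "0.042 0.0143 0.045 -2.4 -0.95" --pt "0.042 0.0143 0.065 -2.4 -0.95" --pt "0.042 0.0143 0.08 -2.4 -0.95" --pt "0.042 0.0143 0.09 -2.4 -0.95" --pt "0.042 0.0143 0.09 -2.4 -0.95" --pt "0.042 0.0143 0.09 -2.4 -0.95" --pt "0.042 0.0143 0.09 -2.4 -0.95"

```text
time: 32.35
eef_pos: [0.5027, -0.0004, 0.1417]
tcp_rot: [0.999, -0.049, 0.001, 0.0]
contact_force: [-0.1, 0.6, -0.4]
opening: 0.111
finger_force: 51.4
```

Run:
```python
from h import *
rep(1)
st=ctrl.get_state()
snap('wrist','pics/w6.png');snap('side','pics/s6.png')
import pickle; pickle.dump(st,open('w6.pkl','wb'))
b=cv2.imread('pics/w6.png');s=cv2.imread('pics/s6.png')
cv2.imwrite('pics/c6.png',np.hstack([cv2.resize(b[70:320,170:370],(480,600),interpolation=cv2.INTER_CUBIC),cv2.resize(s[110:210,190:243],(318,600),interpolation=cv2.INTER_CUBIC)]))
```

```text
t 32.35 pos [ 5.027e-01 -4.000e-04  1.417e-01] yaw -95.57 F [-0.1  0.6 -0.4] Ftool [-0.2 -0.6  0.4] Tz [-0.047 -0.035 -0.029] op 9.4 grip 51.4
```

View pics/c6.png

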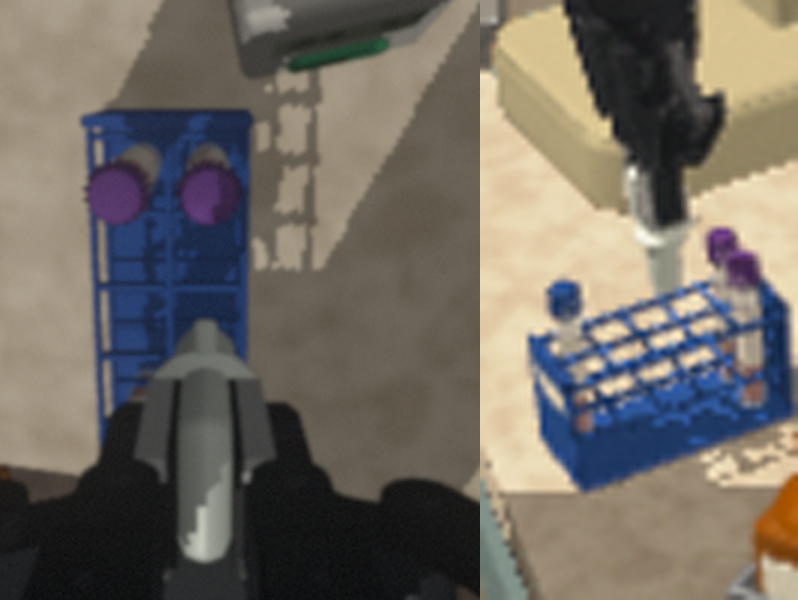

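Wrist view: cross walls at rows 287 and 352. The long walls at row 287 are at columns 98, 168 and 247. The beak tip is at (206,322), and tube caps are at (117,193) and (210,192).

Run:
```python
from h import *
import pickle
st=pickle.load(open('w6.pkl','rb'))
C=lambda u,v:(170+u/2.4,70+v/2.4)
M=R.from_quat(st['tcp_rot']).as_matrix(); f=lambda p,z:np.round(M.T@(atz('wrist',C(*p),z,st)-st['eef_pos'])*1e3,1)
print(M.round(4).tolist())
for p in((98,287),(168,287),(247,287),(102,352),(168,345)): print('wall',p,f(p,.065))
for p in((117,193),(209,193)): print('cap',f(p,.098))
z=st['eef_pos'][2]
for p,h in(((206,322),.0225),((206,355),.0205),((206,375),.0),((205,540),-.015)): print('stop',p,f(p,z+.009-h))
print(ctrl.calibration('wrist')['tool_from_camera'])
```

```text
[[0.9953, -0.097, 0.0023], [-0.097, -0.9953, -0.0005], [0.0023, 0.0003, -1.0]]
wall (98, 287) [  9.9 -30.7  76.8]
wall (168, 287) [  9.9 -10.   76.8]
wall (247, 287) [ 9.9 13.3 76.8]
wall (102, 352) [-10.5 -30.2  76.7]
wall (168, 345) [ -8.3 -10.2  76.7]
cap [ 42.3 -20.3  43.8]
cap [42.3  1.9 43.8]
stop (206, 322) [19.5  1.1 13.5]
stop (206, 355) [12.9  1.1 11.5]
stop (206, 375) [16.7  1.1 -9. ]
stop (205, 540) [ -7.3   0.9 -24. ]
[[-5.25315110e-04  9.63665872e-01  2.67110110e-01  6.75455703e-02]
 [ 9.99999329e-01  2.30545400e-04  1.13491033e-03  8.22092772e-04]
 [ 1.03209335e-03  2.67110527e-01 -9.63665347e-01 -1.34329937e-01]
 [ 0.00000000e+00  0.00000000e+00  0.00000000e+00  1.00000000e+00]]
```

Emit:
send_rows --pt "-0.001 0.0006 0.004 0 -0.95" --pt "-0.001 0.0006 0.008 0 -0.95" --pt "-0.001 0.0006 0.013 0 -0.95" --pt "-0.001 0.0006 0.018 0 -0.95" --pt "-0.001 0.0006 0.023 0 -0.95" --pt "-0.001 0.0006 0.027 0 -0.95" --pt "-0.001 0.0006 0.03 0 -0.95" --pt "-0.001 0.0006 0.032 0 -0.95" --pt "-0.001 0.0006 0.034 0 -0.95"

```text
time: 33.4
eef_pos: [0.501, -0.0007, 0.1064]
tcp_rot: [0.999, -0.049, 0.0, 0.0]
contact_force: [0.2, -0.6, 0.3]
opening: 0.106
finger_force: 51.4
```

```bash
python3 -c "
from h import *
rep(2)"
```

```text
t 33.4 pos [ 0.501  -0.0007  0.1064] yaw -95.57 F [ 0.2 -0.6  0.3] Ftool [ 0.2  0.5 -0.3] Tz [ 0.012  0.007 -0.043] op 9.0 grip 51.4
t 33.45 pos [ 0.5007 -0.0007  0.1061] yaw -95.57 F [-0.1 -0.7 -0.7] Ftool [-0.1  0.7  0.7] Tz [ 0.002 -0.013 -0.016] op 9.1 grip 51.4
```

Emit:
send_rows --pt "0.0007 0.0002 0 0 -0.95" --pt "0.0007 0.0002 0.002 0 -0.95" --pt "0.0007 0.0002 0.004 0 -0.95" --pt "0.0007 0.0002 0.006 0 -0.95" --pt "0.0007 0.0002 0.006 0 -0.95"

```text
time: 34.0
eef_pos: [0.5012, -0.0008, 0.1001]
tcp_rot: [0.999, -0.049, -0.0, -0.0]
contact_force: [-0.2, 1.1, -1.3]
opening: 0.106
finger_force: 51.4
```

```bash
python3 -c "
from h import *
rep(3)"
```

```text
t 34.0 pos [ 0.5012 -0.0008  0.1001] yaw -95.57 F [-0.2  1.1 -1.3] Ftool [-0.3 -1.1  1.3] Tz [-0.026  0.024 -0.041] op 9.0 grip 51.4
t 34.05 pos [ 0.5014 -0.0009  0.1003] yaw -95.57 F [ 0.9  0.8 -1.1] Ftool [ 0.8 -0.9  1.1] Tz [0.039 0.017 0.048] op 9.2 grip 51.4
t 34.1 pos [ 0.5015 -0.0009  0.1004] yaw -95.57 F [-0.3 -0.2 -0.4] Ftool [-0.3  0.2  0.4] Tz [-0.037  0.021 -0.091] op 9.4 grip 51.4
```

Plug is inside the cell with no contact force. Lowering continues toward z ≈ 0.083.

Emit:
send_rows --pt "0 0 0.003 0 -0.95" --pt "0 0 0.006 0 -0.95" --pt "0 0 0.009 0 -0.95" --pt "0 0 0.012 0 -0.95" --pt "0 0 0.0145 0 -0.95" --pt "0 0 0.016 0 -0.95" --pt "0 0 0.016 0 -0.95" --pt "0 0 0.016 0 -0.95"

```text
time: 34.95
eef_pos: [0.5016, -0.0009, 0.0846]
tcp_rot: [0.999, -0.049, 0.0, -0.0]
contact_force: [1.2, 0.9, -0.3]
opening: 0.11
finger_force: 51.4
```

```bash
python3 -c "
from h import *
rep(3)"
```

```text
t 34.95 pos [ 0.5016 -0.0009  0.0846] yaw -95.57 F [ 1.2  0.9 -0.3] Ftool [ 1.1 -1.   0.3] Tz [-0.013  0.064  0.002] op 9.3 grip 51.4
t 35.0 pos [ 0.5017 -0.0009  0.0846] yaw -95.57 F [ 0.1 -0.4 -0.9] Ftool [0.2 0.3 0.9] Tz [-0.029  0.002 -0.005] op 9.6 grip 51.4
t 35.05 pos [ 0.5017 -0.001   0.0847] yaw -95.57 F [-0.2 -0.4 -0.5] Ftool [-0.1  0.4  0.5] Tz [-0.    -0.013 -0.019] op 9.1 grip 51.4
```

Emit:
send_rows --pt "0 0 0.0005 0 -0.95" --pt "0 0 0.001 0 -0.95" --pt "0 0 0.0015 0 -0.95" --pt "0 0 0.0015 0 -0.95"

```text
time: 35.5
eef_pos: [0.5015, -0.0009, 0.0829]
tcp_rot: [0.999, -0.049, -0.0, -0.0]
contact_force: [-0.4, -0.3, -0.2]
opening: 0.112
finger_force: 51.4
```

```bash
python3 -c "
from h import *
rep(2)"
```

```text
t 35.5 pos [ 0.5015 -0.0009  0.0829] yaw -95.57 F [-0.4 -0.3 -0.2] Ftool [-0.4  0.4  0.2] Tz [-0.034 -0.02   0.016] op 9.5 grip 51.4
t 35.55 pos [ 0.5015 -0.0009  0.083 ] yaw -95.57 F [-0.8  0.3 -1.2] Ftool [-0.8 -0.3  1.2] Tz [-0.01  -0.04  -0.034] op 9.3 grip 51.4
```

Emit:
send_rows --pt "0 0 0.0004 0 -0.95" --pt "0 0 0.0007 0 -0.95" --pt "0 0 0.0007 0 -0.95"

```text
time: 35.9
eef_pos: [0.5016, -0.0009, 0.0826]
tcp_rot: [0.999, -0.049, -0.0, 0.0]
contact_force: [-1.3, 0.2, 1.5]
opening: 0.108
finger_force: 51.6
```

```bash
python3 -c "
from h import *
rep(2)"
```

```text
t 35.9 pos [ 0.5016 -0.0009  0.0826] yaw -95.57 F [-1.3  0.2  1.5] Ftool [-1.3 -0.  -1.5] Tz [0.017 0.135 0.009] op 9.2 grip 51.6
t 35.95 pos [ 0.5016 -0.0009  0.0826] yaw -95.56 F [-0.4  0.3  2.8] Ftool [-0.4 -0.2 -2.8] Tz [-0.013  0.144  0.002] op 8.9 grip 51.6
```

Flange rests on top at the expected height with a light contact force. I'll release gently and withdraw.

Emit:
send_rows --pt "0 0 0 0 -0.78" --pt "0 0 0 0 -0.74" --pt "0 0 0 0 -0.68" --pt "0 0 0 0 -0.6" --pt "0 0 0 0 -0.4" --pt "0 0 0 0 -0.3" --pt "0 0 0 0 -0.3" --squeeze 20

```text
time: 36.7
eef_pos: [0.5015, -0.0009, 0.0822]
tcp_rot: [0.999, -0.049, -0.0, -0.0]
contact_force: [1.1, -0.4, 0.7]
opening: 0.35
finger_force: 0.0
```

Emit:
send_rows --pt "0 0 -0.005 0 -0.3" --pt "0 0 -0.015 0 -0.3" --pt "0 0 -0.03 0 -0.3" --pt "0 0 -0.05 0 -0.3" --pt "0 0 -0.075 0 -0.3" --pt "0 0 -0.1 0 -0.3" --pt "0 0 -0.12 0 -0.3" --pt "0 0 -0.12 0 -0.3"

```text
time: 37.5
eef_pos: [0.5038, -0.0013, 0.2069]
tcp_rot: [0.999, -0.049, 0.004, 0.001]
contact_force: [1.0, -0.5, -0.3]
opening: 0.348
finger_force: 0.0
```

Run:
```python
from h import *
rep(1)
w=snap('wrist','pics/w7.png')
b=cv2.imread('pics/w7.png');s=cv2.imread('pics/w7.png')
snap('side','pics/s7.png');s=cv2.imread('pics/s7.png')
cv2.imwrite('pics/c7.png',np.hstack([cv2.resize(b[50:300,170:370],(400,500),interpolation=cv2.INTER_CUBIC),cv2.resize(s[125:245,185:281],(400,500),interpolation=cv2.INTER_CUBIC)]))
```

```text
t 37.5 pos [ 0.5038 -0.0013  0.2069] yaw -95.56 F [ 1.  -0.5 -0.3] Ftool [1.  0.4 0.3] Tz [ 0.05  -0.026  0.011] op 29.6 grip 0.0
```

View pics/c7.png

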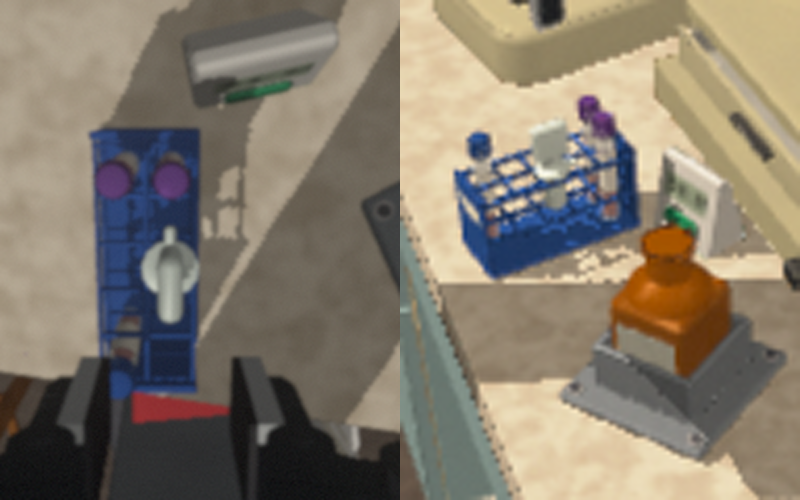

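The stopper sits upright in the middle-column cell of the rack with its flange on top. Tubes, timer and bottle look undisturbed, and the gripper is clear.

```bash
python3 -c "
from plant import ctrl
print(ctrl.sign_off())"
```

```text
the job is handed in; nothing more can be done
None
```

The stopper was rocked loose, lifted out and lowered into an empty middle cell of the blue rack with its flange resting on top; the tubes, timer and bottle looked undisturbed in the last pictures, and the job was handed in at about 37.6 s of the 72 s limit.

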